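# Strip the wire feeder and hold its feed rolls open

## Robot

A 6-joint arm with a two-finger parallel gripper is mounted at the origin on a cart in front of the work surface, level with it; the furniture and walls round the work are solid. World frame = base frame: x ahead of the robot, y to its left, z up, the work surface at z = 0. Lengths are in m, angles in rad, forces in N, time in s.
With the tool pointing down it reaches from about 0.25 to 0.725 m from the base axis. Payload 4 kg.
Tool frame: the origin (TCP) lies midway between the tips of the shut fingers; the grasp point (between the pads) lies 19 mm behind it; z points along the fingers, y is the line along which they close (so a half turn about z gives the same grasp; the last joint's range is limited). The gripper opens to 85 mm and grips with 20 to 120 N. Pads are 22 mm wide; open, the fingers measure 114 mm over their backs; the gripper's body (76 mm by 85 mm) begins 54 mm behind the grasp point. The pads swing forward as they close: fully open they stand 13 mm farther back than shut.
Start: joints at [-1.312, 0.241, 0.005, 1.335, 0, 1.571], TCP at [0.128, -0.483, 0.2] pointing down, gripper open.
Joint ranges: [-2.72, 2.72], [-1.05, 1.87], [-1.09, 1.28], [-1.99, 2.15], [-1.42, 1.44], [-3.14, 3.14]. Speed limits (rad/s): [2.79, 2.79, 3.14, 3.14, 3.14, 3.14].

## Interface

Orientations are given as a unit quaternion [x, y, z, w].
In Python, from workcell import monitor, vision, job gives the robot as it stands.
- The arm moves only by the tool move_arm, never from a script. Its argument "moves" is a list that holds one entry, the list of rows, each a list of 5 numbers: the shift along the world's x, y, z in m, then the turn about the world's z in degrees, then the opening in per cent of the stroke, from 0 (shut) to 100 (fully open). In form: [[[x, y, z, turn, gripper], ...]]. A call has 1 to 5 rows; each row is the pose to reach, as a shift and turn from the pose commanded when the call began; what a row does not reach only later rows make up. A row lasts 1/8 s, in which the tool goes at most 62.5 mm and 10.7 degrees, less where a joint would pass 70% of its speed; a pose out of reach is approached as far as the arm can. A call with a gripper value outside its range is refused whole. The fingers move at their own pace and stop on an object; the grip force is fixed at half the most. Time passes only in rows, so rows that repeat a pose let the fingers close. It gives the time, the measured TCP pose, the force, the opening and the grip force at its end, in the units of the state.
- monitor.get_obs(): the state, without advancing time (a new reading comes with each control period).
- vision.camera(name): name is "side" or "top" or "wrist"; returns a dict with "color" (420x560x3 uint8, red, green, blue), "camera_matrix" (3x3 intrinsics, pixels), "eye" and "attitude" of the camera in the world; the wrist camera has in their place "hand_eye" (4x4, takes a point from camera to tool coordinates, whose origin is the TCP and whose axes are the flange's). Camera axes: x right, y up, looking along -z (the intrinsics and any distortion apply to the point x, -y, -z); pixel columns grow to the right and rows downward; lengths in m; the calibration is good to about 2 mm. A picture is of the moment at which its call begins: read the wrist's pose just before it. There is no depth.
- job.job_done(): hands the job in; it is judged then, once.
The state is a dict: "clock": time; "joint_pos": joint angles; "joint_vel": joint speeds; "tau": joint torques, N m; "eef_pos": TCP position; "tool_rot": TCP orientation; "ft_force": force on the tool from outside, world axes, zero at the start; "ft_torque": the same for the moment, N m; "grip_width": finger opening in m; "grasp_force": force on a finger pad.
Only numpy, scipy, OpenCV 4.12 (cv2) and the standard library are available. Lean on these libraries where they do the work, as an engineer would, in place of code of your own. Each camera call takes 0.05 s, during which the arm holds its last target. There are 200 camera calls.

## Task

The bench wire feeder has run out: slide the spent reel straight up off its upright spindle and set it down flat on the bare bench, clear of the feeder. Then swing the feeder's cam lever up until it stands straight upright, where the cam lifts the pressure roll to its highest, and finish with the gripper still holding it there so that new wire can be threaded (let go, it springs shut; past upright, the roll comes down again). Leave the full reel and the other things on the bench where they are.

Things in the scene. Friction and masses are not known exactly. Their poses are not given: they have to be found in the camera images.
- feeder: Wire feeder, fixed: base plate 190 (x) x 320 (y) x 10 mm, origin at the centre of its underside, on the bench; x away from robot at yaw 0, y left. Right half: grey gearbox (x -20 to 30, y -125 to 12, top 112 mm), rolls and cam lever on its front, black adjusting knob (-44, -36, top 155 mm). Left half: reel spindle. The bench to its left (about x 0.54 to 0.60, y 0.28 to 0.34 m) stays bare.
- spindle_tip (a point): Centre of the tip of the feeder's upright spindle, 72 mm above the bench: a plain steel post 13 mm in diameter that stands on a round hub 68 mm wide; at (-10, 110) mm from the feeder's origin.
- spent_reel_center (a point): Centre (half-way up) of the nearly empty black wire reel, loose on the spindle: flanges 60 mm in diameter, 44 mm high, 17 mm bore right through, thin layer of copper wire, about 90 g. On the spindle its centre is 38 mm above the bench, the post sticking out 12 mm above it; flat on the bench it is 22 mm up. Grip it from above across the flanges. z is its axis.
- cam_lever (a joint): Cam lever angle, rad: 0 = rest, pointing right (feeder -y) and 10 degrees below level; grows as its grip swings up; 1.745 = straight up, highest lift of the pressure roll; beyond, the lift falls again; stop at 2.30. A spring returns it to 0 when let go (about 4 N at the grip near the top).
- pressure_arm (a joint): Angle of the pressure arm, rad, which carries the pressure roll: 0 = roll pressed shut on the drive roll; pushed up by the cam, about 0.08 at the highest lift. Its spring presses it down on the cam.
- grip_center (a point): Centre of the black grip on the lever's end: a cylinder 20 mm in diameter, 40 mm long, lying along the feeder's x axis, towards the robot from the lever's rod; it revolves freely on its pin. 95 mm from the pivot axis; at rest at (-88, -199) mm from the feeder's origin and 67 mm above the bench, with the lever straight up 179 mm. Pinch it from above across its thickness.
- cam_pivot (a point): Point on the cam lever's pivot axis, in the plane in which the grip's centre moves; 84 mm above the bench, at (-88, -105) mm from the feeder's origin. The axis is the feeder's x axis; the grip's centre circles it at 95 mm.
- full_reel_center (a point): Centre of the full reel of wire, standing flat on the bench, loose: same size as the spent one (60 mm in diameter, 44 mm high), but wound full. Leave it.
- nipple: Bevelled pipe stub standing on end, 48 mm in diameter, 55 mm high, loose; origin: centre of its underside. Leave it.
- bolt: Hexagon bolt lying down, 27 x 59 x 24 mm, loose; origin: centre of its underside. Leave it.
- soapstone: Soapstone stick lying down, 12 x 125 x 8 mm, loose; origin: centre of the underside, long axis y. Leave it.
- marker: Paint marker lying down, 16 x 132 x 16 mm, loose; origin: centre of the underside, long axis y. Leave it.
- chisel: Cold chisel lying down, 18 x 180 x 14 mm, loose; origin: centre of the underside, long axis y. Leave it.
There are look-alikes about, which are no part of the job. What is shaped like the part that bears spent_reel_center but purple is not meant.

How it is judged:
On the way, in this order (a step that is already met when the one before it is completed fails the run):
1. the spent reel is in the gripper, lifted clear of the spindle's tip (height (world z) of spent_reel_center above 0.094 m and contact force between spent_reel and the fingers above 0.3 N), for 0.05 s.
2. the spent reel stands flat on the bench, clear of the feeder and let go (height (world z) of spent_reel_center between 0.017 and 0.027 m and angle between spent_reel_center's own z axis and vertical below 0.1 rad and contact force between spent_reel and feeder below 0.05 N and horizontal distance between spent_reel_center and spindle_tip above 0.08 m and contact force between spent_reel and the fingers below 0.05 N), for 0.2 s.
3. the cam lever is held upright, at the highest lift (value of joint cam_lever between 1.545 and 1.945 rad and value of joint pressure_arm above 0.074 rad and contact force between cam_lever and the fingers above 1 N), for 0.2 s.
At the end, for the whole second after the job is handed in: The fingers hold the cam lever (over 1 N) at rest within 0.2 rad of straight up, pressure arm lifted over 0.074 rad; the spent reel stands flat on the bench (tilt under 0.1 rad, centre 17 to 27 mm up), at rest, let go, off the feeder, over 80 mm from the spindle; others moved under 20 mm (all of step 2 and all of step 3 and velocity of joint cam_lever between -0.1 and 0.1 rad/s and linear speed of spent_reel below 0.02 m/s); the arm keeps its last pose, push and grip.
It fails at once if the full reel or another thing on the bench is disturbed (moved more than 20 mm) (distance of any of full_reel_center, nipple, bolt, soapstone, marker, chisel from where it was at the start of the episode above 0.02 m).
It fails at once if the spent reel is let go or thrown more than 30 mm above the bench (height (world z) of spent_reel_center above 0.055 m and horizontal distance between spent_reel_center and spindle_tip above 0.03 m and contact force between spent_reel and the fingers below 0.02 N).
It also fails if it takes over 64 s, if anything falls off the work surface, if the arm or the gripper's body presses on something with over 40 N, if the wrist force passes 120 N, or if a joint passes its speed limit or range.

## Working session

There is one attempt and no reset: what is moved stays moved. The work goes in short steps, Python scripts to look and compute and a tool call to move; the robot and the scene stay as the last step left them, time stands still between calls to the robot, and variables do not carry over. Pictures are saved under pics/ and viewed, at most 10 in all, crops included, and the job is handed in when it is done.

Besides the shell and the picture viewer there is one more tool, called after "Request:" as name(argument=value, ...) on one line, values as JSON. move_arm: Moves the arm, as the interface text tells. Its arguments: {"type":"object","properties":{"moves":{"type":"array","items":{"type":"array","items":{"type":"array","items":{"type":"number"}}}}},"required":["moves"]}

```bash
mkdir -p pics
cat > h.py <<'E'
import numpy as np, cv2
from workcell import monitor, vision, job
from scipy.spatial.transform import Rotation as R
E
python3 - <<'E'
from h import *
for n in("top","side"):
    c=vision.camera(n); cv2.imwrite(f"pics/{n}.png",c["color"][:,:,::-1])
    np.savez(f"{n}.npz",**{k:v for k,v in c.items()})
    print(n,{k:np.round(v,4).tolist() for k,v in c.items() if k!="color" and not isinstance(v,str)})
o=monitor.get_obs(); print(o)
E
```

```text
top {'camera_matrix': [[532.8292, 0.0, 281.4328], [0.0, 532.8292, 210.8918], [0.0, 0.0, 1.0]], 'eye': [0.4074, -0.0, 1.7362], 'attitude': [-0.0202, 0.0244, 0.7097, -0.7038]}
side {'camera_matrix': [[454.454, 0.0, 287.5233], [0.0, 454.454, 207.5696], [0.0, 0.0, 1.0]], 'eye': [-0.0331, 1.1963, 1.0053], 'attitude': [-0.0983, 0.4613, 0.858, -0.2032]}
{'clock': 0.1, 'joint_pos': array([-1.31201180e+00,  2.41361693e-01,  3.87395898e-03,  1.33519954e+00,
        2.03928985e-05,  1.57081699e+00]), 'joint_vel': array([ 0.00050797, -0.00210358,  0.00336972,  0.00059181,  0.00036327,
       -0.00029221]), 'tau': array([-5.87865215e-04, -3.73138046e+01,  2.53010648e+01,  1.08780933e-02,
       -8.49022263e-05,  3.43482661e-06]), 'eef_pos': array([ 0.12780137, -0.48275186,  0.19909575]), 'tool_rot': array([ 9.91641385e-01,  1.29021197e-01, -1.11894550e-04, -9.38885712e-04]), 'ft_force': array([ 1.01177709, -0.27695305, -0.36762872]), 'ft_torque': array([-0.04153154,  0.03313618,  0.05371307]), 'grasp_force': 0.0, 'grip_width': 0.08572282517819464}
```

View pics/top.png

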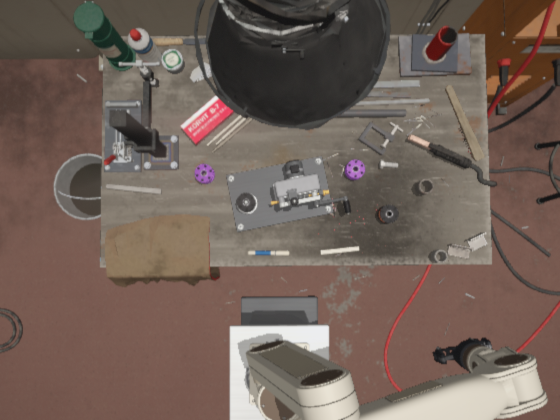

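View pics/side.png

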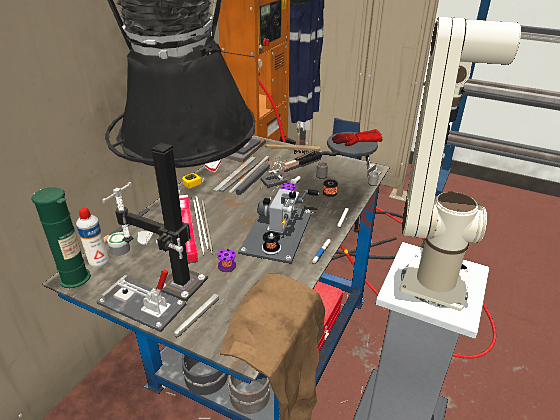

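Top view: the black reel at (246,203) sits on the feeder's hub with a steel post sticking out, so it is the spent one. The black reel at (388,214) stands alone on the bench and is the full one. The reels at (204,173) and (355,170) are purple look-alikes. The lever grip is at about (345,207). I'll enlarge this area to confirm.

```bash
cat >> h.py <<'E'
def px(n,u,v,z):
    c=np.load(f"{n}.npz"); K=c["camera_matrix"]; r=R.from_quat(c["attitude"]).as_matrix()
    d=r@np.array([(u-K[0,2])/K[0,0],-(v-K[1,2])/K[1,1],-1]); e=c["eye"]
    return e+d*(z-e[2])/d[2]
E
python3 - <<'E'
from h import *
i=cv2.imread("pics/top.png")[140:270,190:410]
cv2.imwrite("pics/crop.png",cv2.resize(i,None,fx=3.6,fy=3.6,interpolation=cv2.INTER_CUBIC))
for nm,u,v,z in [("reel",246,203,.06),("full",388,214,.044),("grip",345,207,.067),("c1",228,178,.01),("c2",320,157,.01),("c3",333,210,.01),("c4",239,230,.01),("purpleL",204,173,.044)]: print(nm,px("top",u,v,z).round(3))
E
```

```text
reel [0.539 0.101 0.06 ]
full [ 0.502 -0.35   0.044]
grip [ 0.524 -0.21   0.067]
c1 [0.625 0.162 0.01 ]
c2 [ 0.692 -0.138  0.01 ]
c3 [ 0.518 -0.178  0.01 ]
c4 [0.456 0.127 0.01 ]
purpleL [0.638 0.236 0.044]
```

View pics/crop.png

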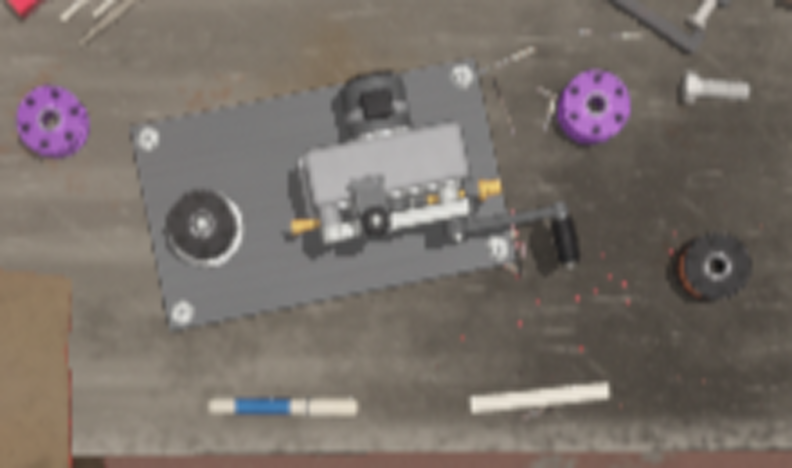

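The crop confirms it: the black reel at (203,226) in the crop has the light post tip in its bore and sits on the hub, so it is the spent reel. The full reel, wound with copper, is at (713,267). The lever grip is centred at about (565,237).

Run:
```python
from h import *
f=lambda u,v,z: px("top",190+(u+.5)/3.6-.5,140+(v+.5)/3.6-.5,z)
W=np.array([f(132,125,.01),f(475,62,.01),f(512,262,.01),f(168,328,.01),f(203,225,.072),f(565,237,.067)])[:,:2]
L=np.array([[95,160],[95,-160],[-95,-160],[-95,160],[-10,110],[-88,-199]])/1e3
a,b=L-L.mean(0),W-W.mean(0)
th=np.arctan2((a[:,0]*b[:,1]-a[:,1]*b[:,0]).sum(),(a*b).sum())
r=np.array([[np.cos(th),-np.sin(th)],[np.sin(th),np.cos(th)]]); t=W.mean(0)-r@L.mean(0)
print("yaw",np.degrees(th),"t",t); print("resid mm",((W-(L@r.T+t))*1e3).round(1).tolist())
for n,p in [("spindle",(-10,110)),("pivot",(-88,-105)),("grip",(-88,-199)),("knob",(-44,-36))]: print(n,(r@(np.array(p)/1e3)+t).round(4))
print("full",f(713,267,.044),"stone",f(540,398,.008),"purpleL",f(53,122,.044),"marker",f(283,407,.016))
```

```text
yaw 10.621729836161728 t [ 0.57374371 -0.00403651]
resid mm [[-0.3, -3.0], [-4.2, 0.2], [0.4, 4.3], [2.4, 0.1], [-2.7, -2.0], [4.4, 0.4]]
spindle [0.5436 0.1022]
pivot [ 0.5066 -0.1235]
grip [ 0.5239 -0.2158]
knob [ 0.5371 -0.0475]
full [ 0.50230882 -0.34896268  0.044     ] stone [ 0.38764342 -0.19815823  0.008     ] purpleL [0.63597347 0.2345124  0.044     ] marker [0.38169318 0.03279125 0.016     ]
```

Request:
move_arm(moves=[[[0.04, 0.056, 0, -2, 100], [0.08, 0.112, 0, -4, 100], [0.12, 0.168, 0, -4, 100], [0.16, 0.224, 0, -4, 100], [0.2, 0.28, 0, -4, 100]]])

```text
clock: 0.72
eef_pos: [0.3102, -0.2273, 0.1998]
tool_rot: [0.996, 0.094, 0.0, 0.0]
ft_force: [1.3, -0.5, 0.3]
grip_width: 0.0854
grasp_force: 0.0
```

Request:
move_arm(moves=[[[0.04, 0.055, 0, 0, 100], [0.08, 0.112, 0, 0, 100], [0.12, 0.168, 0, 0, 100], [0.16, 0.224, 0, 0, 100], [0.2, 0.28, 0, 0, 100]]])

```text
clock: 1.35
eef_pos: [0.4919, 0.0271, 0.1996]
tool_rot: [0.996, 0.095, -0.0, 0.0]
ft_force: [0.8, -0.2, -0.1]
grip_width: 0.0853
grasp_force: 0.0
```

Request:
move_arm(moves=[[[0.016, 0.025, 0, 0, 100], [0.016, 0.025, -0.03, 0, 100], [0.016, 0.025, -0.04, 0, 100], [0.016, 0.025, -0.04, 0, 100]]])

```text
clock: 1.85
eef_pos: [0.5062, 0.0499, 0.1591]
tool_rot: [0.996, 0.094, -0.001, 0.0]
ft_force: [0.7, 0.3, 0.7]
grip_width: 0.0854
grasp_force: 0.0
```

```bash
cat >> h.py <<'E'
def wp(u,v,z,f="w.npz"):
    c=np.load(f); K=c["camera_matrix"]; r=R.from_quat(c["q"]).as_matrix(); H=c["hand_eye"]
    e=r@H[:3,3]+c["p"]; d=r@H[:3,:3]@np.array([(u-K[0,2])/K[0,0],-(v-K[1,2])/K[1,1],-1])
    return e+d*(z-e[2])/d[2]
def shot(name):
    o=monitor.get_obs(); c=vision.camera("wrist")
    np.savez("w.npz",p=o["eef_pos"],q=o["tool_rot"],**c); cv2.imwrite(f"pics/{name}.png",c["color"][:,:,::-1])
    print(o["eef_pos"].round(4),R.from_quat(o["tool_rot"]).as_euler("xyz",degrees=True).round(1),o["clock"],o["grip_width"],o["ft_force"].round(1))
E
python3 -c "
from h import *; shot('w1')"
```

```text
[0.5062 0.0499 0.1591] [-180.     0.2   10.8] 1.85 0.08540701041199297 [0.7 0.3 0.7]
```

View pics/w1.png

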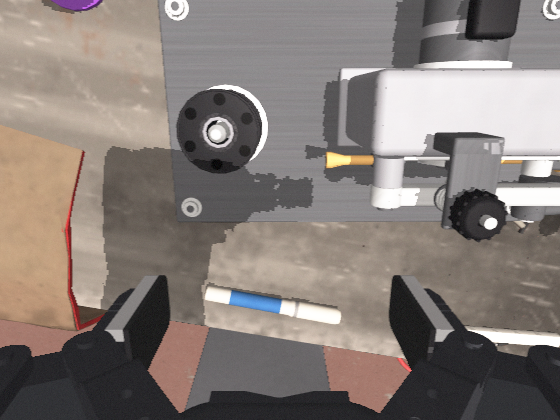

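The wrist view shows the spent reel with its top flange centred at about (219,131), the post tip at (217,132) and the adjusting knob at (477,215).

```bash
python3 -c "
from h import *
g=cv2.imread('pics/w1.png',0)[70:190,160:280]
m=(g<60).astype('uint8')
k,l,s,c=cv2.connectedComponentsWithStats(m); j=1+s[1:,4].argmax(); print(s[j],c[j]+[160,70])
print(wp(219,131,.06),wp(217,132,.072),wp(477,215,.15))"
```

```text
[  18   32   62   72 1230] [200.13333333 147.01626016]
[0.54669957 0.10112943 0.06      ] [0.54724292 0.10071456 0.072     ] [ 0.54062706 -0.04582467  0.15      ]
```

Request:
move_arm(moves=[[[0.02, 0.026, 0, 0, 100], [0.04, 0.051, 0, 0, 100], [0.04, 0.051, -0.02, 0, 100], [0.04, 0.051, -0.04, 0, 100], [0.04, 0.051, -0.06, 0, 100]]])

```text
clock: 2.52
eef_pos: [0.5482, 0.1009, 0.1008]
tool_rot: [0.996, 0.094, 0.001, -0.0]
ft_force: [0.2, -0.2, 0.1]
grip_width: 0.0855
grasp_force: 0.0
```

Request:
move_arm(moves=[[[0, 0, -0.02, 0, 100], [0, 0, -0.04, 0, 100], [0, 0, -0.06, 0, 100], [0, 0, -0.08, 0, 100], [0, 0, -0.08, 0, 100]]])

```text
clock: 3.15
eef_pos: [0.5466, 0.1006, 0.0196]
tool_rot: [0.996, 0.094, -0.001, 0.0]
ft_force: [0.1, -0.1, -0.1]
grip_width: 0.0855
grasp_force: 0.0
```

Request:
move_arm(moves=[[[0, 0, 0, 0, 60], [0, 0, 0, 0, 55], [0, 0, 0, 0, 50], [0, 0, 0, 0, 50], [0, 0, 0, 0, 50]]])

```text
clock: 3.78
eef_pos: [0.5487, 0.1013, 0.0229]
tool_rot: [0.996, 0.094, 0.002, 0.0]
ft_force: [-2.6, -1.5, 8.8]
grip_width: 0.0545
grasp_force: 61.3
```

```bash
python3 -c "
from h import *; shot('w2')"
```

```text
[0.5487 0.1013 0.0229] [180.   -0.2  10.8] 3.775 0.054491335996530575 [-2.6 -1.5  8.8]
```

View pics/w2.png

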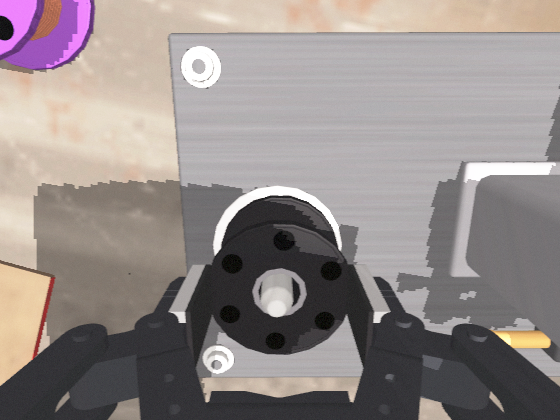

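The pads sit on both sides of the reel, whose top flange is centred at about (280,288), with the post in the bore. The grip looks sound, so I'll lift slowly.

Request:
move_arm(moves=[[[0, 0, 0.01, 0, 50], [0, 0, 0.02, 0, 50], [0, 0, 0.03, 0, 50], [0, 0, 0.03, 0, 50]]])

```text
clock: 4.32
eef_pos: [0.5483, 0.1014, 0.0512]
tool_rot: [0.996, 0.094, 0.001, -0.0]
ft_force: [-0.0, 0.2, -1.7]
grip_width: 0.0547
grasp_force: 63.1
```

```bash
python3 -c "
from h import *
print(wp(280,288,.06)); shot('w3')"
```

```text
[0.54851702 0.10077865 0.06      ]
[0.5483 0.1014 0.0512] [ 1.80e+02 -1.00e-01  1.08e+01] 4.325 0.0546853162217839 [-0.   0.2 -1.7]
```

View pics/w3.png

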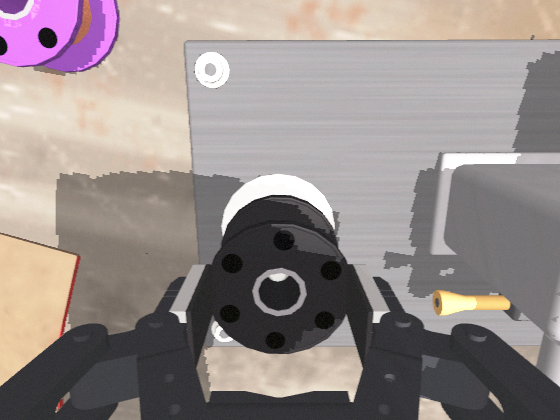

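Request:
move_arm(moves=[[[0, 0, 0.02, 0, 50], [0, 0, 0.04, 0, 50], [0, 0, 0.06, 0, 50], [0, 0, 0.06, 0, 50], [0.005, 0.03, 0.06, 0, 50]]])

```text
clock: 5.0
eef_pos: [0.5539, 0.1196, 0.1089]
tool_rot: [0.995, 0.104, -0.002, -0.005]
ft_force: [-0.6, 0.3, -0.6]
grip_width: 0.0541
grasp_force: 63.9
```

Request:
move_arm(moves=[[[0.004, 0.046, 0, 0, 50], [0.008, 0.092, 0, 0, 50], [0.012, 0.138, 0, 0, 50], [0.012, 0.184, 0, 0, 50], [0.012, 0.184, 0, 0, 50]]])

```text
clock: 5.62
eef_pos: [0.5925, 0.2103, 0.1089]
tool_rot: [0.987, 0.155, -0.006, -0.028]
ft_force: [-0.4, 0.4, -1.3]
grip_width: 0.0544
grasp_force: 63.9
```

Request:
move_arm(moves=[[[0, 0, -0.02, 0, 50], [0, 0, -0.04, 0, 50], [0, 0, -0.06, 0, 50], [0, 0, -0.08, 0, 50], [0, 0, -0.08, 0, 50]]])

```text
clock: 6.25
eef_pos: [0.5906, 0.2086, 0.0279]
tool_rot: [0.988, 0.154, -0.008, -0.027]
ft_force: [1.0, -0.6, -0.8]
grip_width: 0.0543
grasp_force: 63.9
```

The arm fell short in y and tilted. I'll check the joints and torques before going on.

```bash
python3 -c "
from h import *
o=monitor.get_obs()
for k in ('joint_pos','joint_vel','tau','eef_pos','ft_force','ft_torque'): print(k,o[k].round(3))
c=vision.camera('side'); a=c['color'][60:340,150:550,::-1]
cv2.imwrite('pics/s2.png',cv2.resize(a,None,fx=2,fy=2))
shot('w4')"
```

```text
joint_pos [0.31  0.61  0.107 1.076 0.056 3.141]
joint_vel [ 0.001 -0.03   0.039  0.015  0.002 -0.001]
tau [ 1.1000e-02 -5.1648e+01  2.3025e+01 -2.6000e-01  1.8900e-01  0.0000e+00]
eef_pos [0.591 0.209 0.028]
ft_force [ 0.967 -0.612 -0.765]
ft_torque [-0.015 -0.025  0.01 ]
[0.5918 0.2091 0.0293] [-176.8    0.3   17.8] 6.3 0.05440259691334094 [ 0.7  0.6 -0.1]
```

View pics/s2.png

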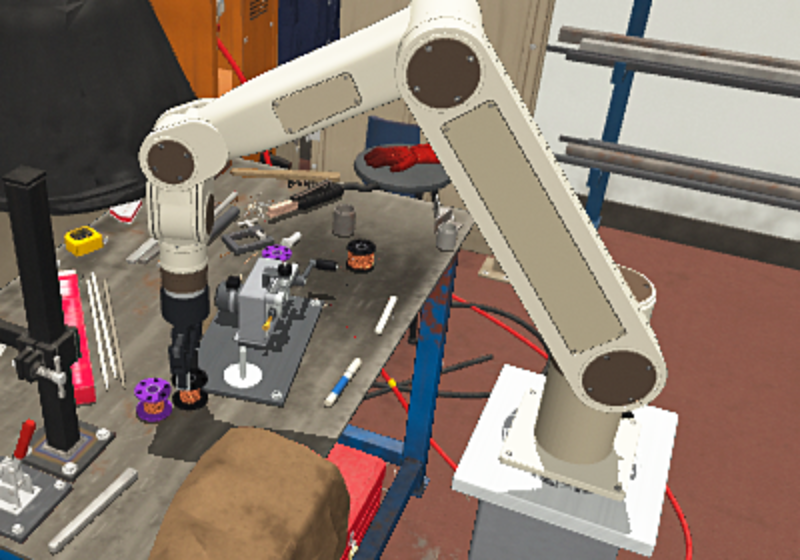

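Joint 6 is at its +3.14 limit, which caused the shortfall. The reel is held beside the purple look-alike. I'll rise and turn the tool positive, which unwinds joint 6, and then carry on.

Request:
move_arm(moves=[[[0, 0, 0.03, 0, 50], [0, 0, 0.06, 0, 50], [0, 0, 0.06, 10, 50], [0, 0, 0.06, 20, 50], [0, 0, 0.06, 30, 50]]])

```text
clock: 6.98
eef_pos: [0.5936, 0.2097, 0.092]
tool_rot: [0.913, 0.408, -0.011, -0.025]
ft_force: [0.4, -0.7, -0.8]
grip_width: 0.0541
grasp_force: 63.9
```

Request:
move_arm(moves=[[[0, 0, 0, 4, 50], [0, 0, 0, 4, 50], [0, 0, 0, 4, 50]]])

```text
clock: 7.35
eef_pos: [0.593, 0.2096, 0.0909]
tool_rot: [0.899, 0.436, -0.013, -0.025]
ft_force: [0.2, -0.6, -0.8]
grip_width: 0.0546
grasp_force: 63.9
```

Request:
move_arm(moves=[[[-0.01, 0.035, 0, 0, 50], [-0.02, 0.07, 0, 0, 50], [-0.028, 0.105, 0, 0, 50], [-0.028, 0.105, 0, 0, 50]]])

```text
clock: 7.85
eef_pos: [0.5637, 0.3171, 0.0902]
tool_rot: [0.898, 0.438, -0.013, -0.025]
ft_force: [-0.2, 0.4, -1.1]
grip_width: 0.0537
grasp_force: 63.9
```

Request:
move_arm(moves=[[[0, 0, -0.02, 0, 50], [0, 0, -0.04, 0, 50], [0, 0, -0.06, 0, 50], [0, 0, -0.074, 0, 50], [0, 0, -0.074, 0, 50]]])

```text
clock: 8.48
eef_pos: [0.5638, 0.3133, 0.0148]
tool_rot: [0.899, 0.436, -0.015, -0.025]
ft_force: [-0.8, 0.3, -1.4]
grip_width: 0.0542
grasp_force: 63.9
```

```bash
python3 -c "
from h import *
o=monitor.get_obs()
for k in ('joint_pos','eef_pos','ft_force','ft_torque'): print(k,o[k].round(3))
c=vision.camera('side'); a=c['color'][200:320,160:320,::-1]
cv2.imwrite('pics/s3.png',cv2.resize(a,None,fx=4,fy=4))
"
```

```text
joint_pos [0.481 0.673 0.186 1.112 0.05  2.719]
eef_pos [0.564 0.313 0.015]
ft_force [-0.764  0.253 -1.417]
ft_torque [-0.041  0.004 -0.02 ]
```

View pics/s3.png

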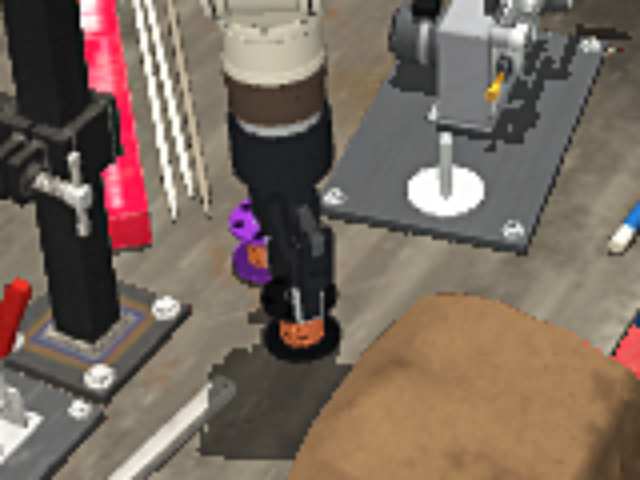

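The reel hangs upright over the bare bench, close to touching and clear of the purple reel. I'll lower it gently.

Request:
move_arm(moves=[[[0, 0, -0.002, 0, 50], [0, 0, -0.004, 0, 50], [0, 0, -0.006, 0, 50], [0, 0, -0.006, 0, 50]]])

```text
clock: 9.02
eef_pos: [0.5644, 0.3144, 0.0099]
tool_rot: [0.899, 0.437, -0.013, -0.025]
ft_force: [-0.4, -0.5, -1.4]
grip_width: 0.0544
grasp_force: 63.9
```

Request:
move_arm(moves=[[[0, 0, -0.001, 0, 50], [0, 0, -0.002, 0, 50], [0, 0, -0.003, 0, 50], [0, 0, -0.003, 0, 50]]])

```text
clock: 9.52
eef_pos: [0.565, 0.315, 0.0085]
tool_rot: [0.899, 0.437, -0.012, -0.025]
ft_force: [-1.3, 0.5, 5.5]
grip_width: 0.0543
grasp_force: 66.1
```

Contact. I'll release and retreat upward.

Request:
move_arm(moves=[[[0, 0, 0, 0, 70], [0, 0, 0, 0, 85], [0, 0, 0, 0, 100], [0, 0, 0, 0, 100], [0, 0, 0, 0, 100]]])

```text
clock: 10.15
eef_pos: [0.5645, 0.3144, 0.0069]
tool_rot: [0.899, 0.437, -0.013, -0.025]
ft_force: [0.0, 0.6, -0.2]
grip_width: 0.0854
grasp_force: 0.0
```

Request:
move_arm(moves=[[[0, 0, 0.02, 0, 100], [0, 0, 0.04, 0, 100], [0, 0, 0.08, 0, 100], [0, 0, 0.14, 0, 100], [0, 0, 0.19, 0, 100]]])

```text
clock: 10.78
eef_pos: [0.5647, 0.3145, 0.1994]
tool_rot: [0.899, 0.437, -0.013, -0.025]
ft_force: [0.4, 0.7, -0.1]
grip_width: 0.0854
grasp_force: 0.0
```

```bash
python3 -c "
from h import *
shot('w5')
c=vision.camera('side'); a=c['color'][200:320,160:320,::-1]
b=cv2.resize(a,(533,400)); w=cv2.resize(cv2.imread('pics/w5.png'),(267,200)); p=np.zeros((400,800,3),'uint8'); p[:,:533]=b; p[:200,533:]=w
cv2.imwrite('pics/s4.png',p)"
```

```text
[0.5647 0.3145 0.1994] [-1.768e+02  1.000e-01  5.180e+01] 10.775 0.08540322911012248 [ 0.4  0.7 -0.1]
```

View pics/s4.png

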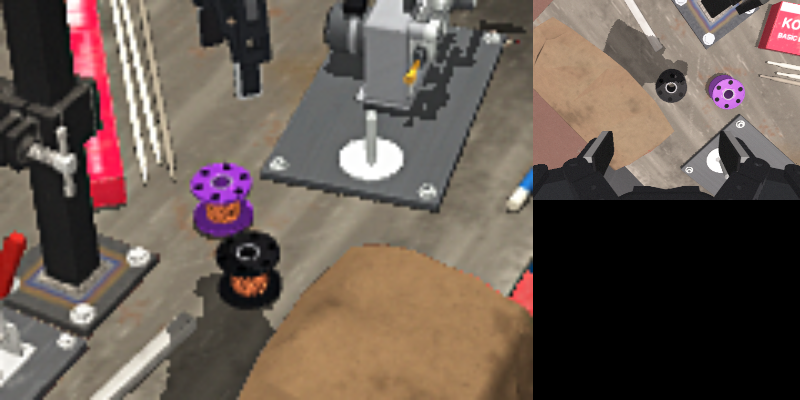

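The spent reel (panel pixel 248,262) stands flat on the bare bench, apart from the purple one (222,195). Next, the lever.

Request:
move_arm(moves=[[[0, -0.055, 0, 0, 100], [0, -0.11, 0, 0, 100], [0, -0.165, 0, 0, 100], [0, -0.22, 0, 0, 100], [-0.01, -0.275, 0, 0, 100]]])

```text
clock: 11.5
eef_pos: [0.5544, 0.0376, 0.1962]
tool_rot: [0.899, 0.437, -0.014, -0.025]
ft_force: [1.1, -0.2, 0.0]
grip_width: 0.0857
grasp_force: 0.0
```

Request:
move_arm(moves=[[[-0.01, -0.05, 0, -8, 100], [-0.02, -0.1, 0, -16, 100], [-0.04, -0.15, 0, -24, 80], [-0.06, -0.2, 0, -32, 80], [-0.077, -0.2, 0, -41, 80]]])

```text
clock: 12.12
eef_pos: [0.4763, -0.1637, 0.1961]
tool_rot: [0.996, 0.089, -0.004, -0.028]
ft_force: [-0.1, 0.5, 0.0]
grip_width: 0.0686
grasp_force: 0.0
```

```bash
python3 -c "
from h import *
shot('w6')"
```

```text
[ 0.4763 -0.1637  0.1961] [-176.8    0.2   10.2] 12.125 0.06859439631087043 [-0.1  0.5  0. ]
```

View pics/w6.png

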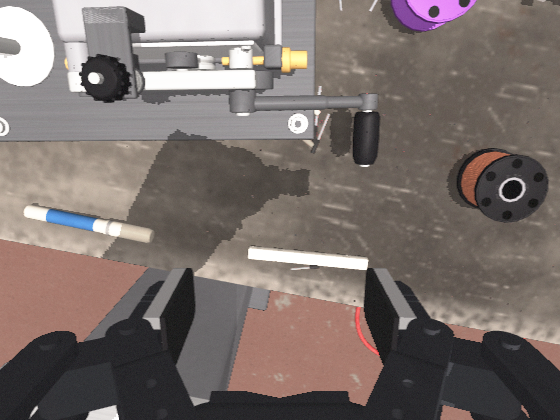

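The grip spans (368,112) to (366,165), so it is centred at (367,138). The pivot end of the rod is at about (242,101) and the full reel is well to the right at (505,187).

```bash
python3 -c "
from h import *
print(wp(367,138,.068),wp(368,112,.068),wp(366,165,.068),wp(240,101,.09), wp(505,187,.03))"
```

```text
[ 0.52810486 -0.21676681  0.068     ] [ 0.5473489  -0.21271999  0.068     ] [ 0.50729441 -0.22117398  0.068     ] [ 0.5388434  -0.11783114  0.09      ] [ 0.50534673 -0.35432183  0.03      ]
```

Request:
move_arm(moves=[[[0.026, -0.026, 0, 0, 70], [0.052, -0.053, -0.02, 0, 60], [0.052, -0.053, -0.05, 0, 60], [0.052, -0.053, -0.08, 0, 60], [0.052, -0.053, -0.1, 0, 60]]])

```text
clock: 12.8
eef_pos: [0.5288, -0.2127, 0.0946]
tool_rot: [0.995, 0.095, -0.005, -0.029]
ft_force: [-0.1, -0.1, -0.9]
grip_width: 0.0512
grasp_force: 0.0
```

Request:
move_arm(moves=[[[0, 0, -0.02, 0, 60], [0, 0, -0.04, 0, 60], [0, 0, -0.048, 0, 60], [0, 0, -0.048, 0, 60]]])

```text
clock: 13.3
eef_pos: [0.5293, -0.213, 0.0484]
tool_rot: [0.995, 0.095, -0.005, -0.028]
ft_force: [0.0, 0.5, -0.2]
grip_width: 0.0511
grasp_force: 0.0
```

Request:
move_arm(moves=[[[0, 0, 0, 0, 30], [0, 0, 0, 0, 10], [0, 0, 0, 0, 0], [0, 0, 0, 0, 0], [0, 0, 0, 0, 0]]])

```text
clock: 13.92
eef_pos: [0.5296, -0.2136, 0.0491]
tool_rot: [0.995, 0.094, -0.004, -0.028]
ft_force: [0.5, 0.3, -1.2]
grip_width: -0.0002
grasp_force: 0.0
```

The fingers shut on nothing. I'll open, rise and measure the grip again numerically from close by.

Request:
move_arm(moves=[[[0, 0, 0, 0, 60], [0, 0, 0, 0, 60], [0, 0, 0.03, 0, 60], [-0.02, 0, 0.06, 0, 60], [-0.05, 0, 0.1, 0, 60]]])

```text
clock: 14.55
eef_pos: [0.4789, -0.2132, 0.149]
tool_rot: [0.995, 0.094, -0.005, -0.028]
ft_force: [0.6, -0.8, 1.0]
grip_width: 0.0511
grasp_force: 0.0
```

```bash
cat >> h.py <<'E'
def proj(P,f="w.npz"):
    c=np.load(f); K=c["camera_matrix"]; r=R.from_quat(c["q"]).as_matrix(); H=c["hand_eye"]
    q=H[:3,:3].T@(r.T@(np.array(P)-c["p"])-H[:3,3]); return np.array([K[0,2]+K[0,0]*q[0]/-q[2],K[1,2]+K[1,1]*q[1]/q[2]])
E
python3 - <<'E'
from h import *
c=np.load("w.npz")
r=R.from_quat(c["q"]).as_matrix(); print("w6 cam eye",r@c["hand_eye"][:3,3]+c["p"],"toolz",r[:,2])
print(monitor.get_obs()["ft_force"])
shot("w7")
g=cv2.imread("pics/w7.png",0)
for P in [(.528,-.217,.068),(.547,-.213,.068),(.508,-.221,.068)]: print("pred",proj(P).round())
u,v=proj((.528,-.217,.068)).astype(int)
m=(g<45).astype("uint8"); k,l,s,ce=cv2.connectedComponentsWithStats(m)
for j in range(1,k):
    if s[j,4]>400: print(s[j].tolist(),ce[j].round(1),wp(*ce[j],.068).round(4))
E
```

```text
w6 cam eye [ 0.55194198 -0.16022494  0.36891371] toolz [-0.01327977  0.05448074 -0.99842651]
[ 0.64543516 -0.83696215  0.99570211]
[ 0.4789 -0.2132  0.149 ] [-176.7    0.2   10.9] 14.55 0.05106851618767037 [ 0.6 -0.8  1. ]
pred [306. 137.]
pred [306. 106.]
pred [305. 167.]
[194, 264, 23, 100, 1157] [206.4 309.4] [ 0.383  -0.1691  0.068 ]
[342, 264, 25, 101, 1193] [351.9 310.3] [ 0.4074 -0.2785  0.068 ]
```

Run:
```python
from h import *
for n,x,y in(("w6",367,138),("w7",306,137)):
    g=cv2.imread(f"pics/{n}.png",0)
    w=g[y-75:y+75,x-100:x+100]
    print(n,"centre",g[y-6:y+7,x-6:x+7].mean())
    for th in(45,60,75):
        k,l,s,ce=cv2.connectedComponentsWithStats((w<th).astype("uint8"))
        print(th,[(s[j].tolist(),(ce[j]+[x-100,y-75]).round().tolist()) for j in range(1,k) if s[j,4]>150])
t=cv2.imread("pics/w6.png")[90:175,345:390]; im=cv2.imread("pics/w7.png")
for sc in(1,1.1,1.2,1.3,1.4):
    a=cv2.resize(t,None,fx=sc,fy=sc); m=cv2.matchTemplate(im,a,cv2.TM_CCOEFF_NORMED); _,v,_,p=cv2.minMaxLoc(m); print(sc,v,p[0]+a.shape[1]/2,p[1]+a.shape[0]/2)
```

```text
w6 centre 61.67455621301775
45 [([86, 49, 14, 52, 429], [357.0, 136.0]), ([101, 49, 12, 52, 175], [375.0, 138.0]), ([190, 96, 10, 44, 178], [461.0, 180.0])]
60 [([86, 48, 27, 54, 1005], [365.0, 138.0]), ([189, 93, 11, 48, 257], [461.0, 178.0])]
75 [([63, 45, 50, 57, 2102], [355.0, 135.0]), ([180, 91, 20, 53, 634], [457.0, 182.0]), ([0, 102, 16, 33, 258], [273.0, 181.0]), ([25, 106, 18, 28, 261], [301.0, 183.0])]
w7 centre 77.52071005917159
45 [([83, 44, 7, 60, 169], [291.0, 132.0])]
60 [([83, 43, 31, 62, 956], [303.0, 136.0])]
75 [([82, 43, 32, 62, 1468], [304.0, 136.0])]
1 0.7226049900054932 304.5 125.5
1.1 0.8139941096305847 305.0 128.0
1.2 0.8983962535858154 306.0 129.0
1.3 0.7705831527709961 305.0 132.0
1.4 0.6664193868637085 306.5 122.5
```

The grip has not moved: the blob centre is at (304,135), against a predicted (306,137). I'll go in again and close stepwise, watching width and force.

Request:
move_arm(moves=[[[0.03, -0.003, -0.03, 0, 60], [0.05, -0.003, -0.06, 0, 60], [0.05, -0.003, -0.09, 0, 60], [0.05, -0.003, -0.1, 0, 60], [0.05, -0.003, -0.1, 0, 45]]])

```text
clock: 15.22
eef_pos: [0.529, -0.2163, 0.0486]
tool_rot: [0.995, 0.094, -0.005, -0.028]
ft_force: [0.2, -0.4, 0.3]
grip_width: 0.0388
grasp_force: 0.0
```

Request:
move_arm(moves=[[[0, 0, 0, 0, 35], [0, 0, 0, 0, 35]]])

```text
clock: 15.48
eef_pos: [0.5305, -0.217, 0.0505]
tool_rot: [0.995, 0.094, -0.003, -0.027]
ft_force: [-0.5, 0.5, 0.6]
grip_width: 0.0297
grasp_force: 0.0
```

Request:
move_arm(moves=[[[0, 0, 0, 0, 25], [0, 0, 0, 0, 25]]])

```text
clock: 15.72
eef_pos: [0.5297, -0.2167, 0.0494]
tool_rot: [0.995, 0.094, -0.004, -0.028]
ft_force: [0.0, -0.9, -0.4]
grip_width: 0.0214
grasp_force: 0.0
```

Request:
move_arm(moves=[[[0, 0, 0, 0, 18], [0, 0, 0, 0, 18]]])

```text
clock: 15.98
eef_pos: [0.5296, -0.2165, 0.049]
tool_rot: [0.995, 0.094, -0.004, -0.028]
ft_force: [-0.5, 0.6, -0.3]
grip_width: 0.0152
grasp_force: 0.0
```

Request:
move_arm(moves=[[[0, 0, 0, 0, 12], [0, 0, 0, 0, 12]]])

```text
clock: 16.23
eef_pos: [0.5295, -0.2165, 0.049]
tool_rot: [0.995, 0.094, -0.004, -0.028]
ft_force: [-0.4, 0.5, 0.0]
grip_width: 0.0102
grasp_force: 0.0
```

Run:
```python
from h import *
shot("w8")
print(monitor.get_obs()["grasp_force"])
for P in [(.528,-.217,.067),(.547,-.213,.067),(.508,-.221,.067),(.5295,-.2165,.049),(.5295,-.2165,.068)]: print("pred",proj(P).round())
a=cv2.imread("pics/w8.png",0); u,v=proj((.547,-.213,.067)).astype(int)
print(u,v); print(a[200:400:8,u-60:u+61:8])
```

```text
[ 0.5295 -0.2165  0.049 ] [-1.768e+02  1.000e-01  1.080e+01] 16.225 0.010213021435741066 [-0.4  0.5  0. ]
0.0
pred [277. 270.]
pred [276. 230.]
pred [278. 310.]
pred [279. 251.]
pred [276. 268.]
276 229
[[ 98 250  94 250  92 100  94  96  99 101 138 131 137 129 118 130]
 [112 113 112 112 116 114 114 195 192 161  93  84 130  85 128  82]
 [121 119 122 121 117 118 112 119 115 104 101  90  84  87  80  88]
 [ 94  99 250  94  90  96 116 122 117 100  82  84  87  89  87  82]
 [115  99  91 100  93  34  38  36  40  39  70  95  82  84  92  82]
 [245 104  97  96  99  44  47  48  49  41  35  83  85  82  86  81]
 [ 92 102 113  92  91  43  41  49  45  44  38 131 131 128 129  85]
 [ 96 100  93  87  91  38  45  45  49  48  36 142 137 136 131 133]
 [ 91  89  88  88  89 179  51  45  42  42 105 180 144 139 138 146]
 [ 98  97  90  58 137 180  49  47  46  45  51 179  59  55 133 144]
 [104  98  51  57 180 179  49  47  45  42  48 177 119  56  80 133]
 [104 107  54  56 180 180  48  46  43  42  48 180 180  57  54 134]
 [108 112  54  55 176 178  44  48  46  40  52 182 181  55  56 135]
 [101  63  58  56 225 226  42  49  47  43  62 226 226  54  53 181]
 [ 76  57  57  59  52 235  42  43  43  64  69  57  57  55  53  54]
 [ 58  57  58  53  54  54  42 144 154 133  70  55  54  58  54  53]
 [ 56  57  51  57  55  55  48 201 159 135  66  44  57  54  56  57]
 [ 54  53  53  55  58  53  47 127 132 127  70  49  57  55  57  55]
 [ 52  49  47  47  51  54  65 144 137 134  68  58  47  48  52  49]
 [ 57  59  56  55  53  57  87 161 183 180  64  59  55  58  52  55]
 [ 54  56  57  57  47  54 112 131 132 135  67  63  55  56  57  53]
 [ 63  57  56  60  46  57 129 155 131 132 172  61  52  53  56  69]
 [ 56  53  56  53  46  77 138 132 147 126 129  52  45  56  57  58]
 [ 53  54  54  58  48  87 139 143 144 138 130  54  48  59  53  58]
 [ 56  55  59  51  55 183 231 206 207 192  96  54  49  58  59  56]]
```

The pads now stand right beside the grip, so the width reading has an offset. I'll keep closing stepwise.

Request:
move_arm(moves=[[[0, 0, 0, 0, 7], [0, 0, 0, 0, 7]]])

```text
clock: 16.52
eef_pos: [0.5296, -0.2166, 0.049]
tool_rot: [0.995, 0.094, -0.004, -0.028]
ft_force: [0.5, -0.3, 0.1]
grip_width: 0.0058
grasp_force: 0.0
```

Run:
```python
from h import *
shot("w9")
a=cv2.imread("pics/w9.png",0); b=cv2.imread("pics/w8.png",0)
for r in (240,256,272,288,300,312,324): print(r,a[r,216:337:5]); print("  was",b[r,216:337:5])
```

```text
[ 0.5296 -0.2166  0.049 ] [-1.768e+02  1.000e-01  1.080e+01] 16.525 0.005805154689451846 [ 0.5 -0.3  0.1]
240 [245 104 107  96  97  95  91  93  42  43  50  50  48  44  43  41  40  82
  81  83  83  81  87  86  81]
  was [245 102 109  97  93  94  95  97  44  39  47  51  46  42  40  44  35  86
  85  83  84  86  87  83  81]
256 [ 99  93  97  96  86  85  87  90  36  39  46  43  46  44  45  42  38 142
 142 132 136 136 132 128 133]
  was [ 96  95  99  97  93  87  87  90  38  43  44  44  42  47  46  37  36 144
 143 134 135 131 135 134 133]
272 [ 94  96  94  91  87  84  54  55 174 179 168  46  48  46  44 104 180 178
  58  53  84 129 129 133 142]
  was [ 98  94  97  96  86  53  57 179 180 143  41  43  47  42  40  44  51 180
 179  96  53  73 130 136 144]
288 [103 105 105 102  59  53  57 126 178 178  94  41  51  45  48  51 177 180
 176  59  54  54 128 134 136]
  was [104 105 105  58  52  56 181 179 180  47  42  49  45  46  40  41  48 182
 181 179  54  56  55 114 134]
300 [101  98 110  87  53  57  55 181 181 177  49  37  44  44  41  48 177 179
 181  55  58  57  57 190 171]
  was [ 97  96  60  52  57  57 179 181 181  49  43  47  48  43  43  42  47 179
 182 179 101  51  58  57 171]
312 [ 96 100  56  55  57  56  53  55  56  54  64  42  41  36  37  69 159  54
  53  55  55  55  56  54 126]
  was [ 76  57  58  55  53  59  54  52 235  68  41  43  42  43  42 125  69 236
  58  57  57  55  55  59  54]
324 [ 59  56  55  58  54  54  57  52  52  52  70  89 147 146 126  70  49  57
  51  52  53  54  56  55  55]
  was [ 53  57  55  54  56  54  57  54  54  70 127 158 144 148 135 132  70  50
  54  57  55  52  55  54  57]
```

Run:
```python
from h import *
for z in (.04,.05,.06,.07,.08,.09,.1): print(z,proj((.5405,-.2265,z)).round(),proj((.5405,-.2065,z)).round())
a=cv2.imread("pics/w9.png",0)
print("col260",a[250:320:3,260]); print("col300",a[250:320:3,300])
g=cv2.imread("pics/w9.png"); print("bot/top of grip col276:",a[220:320:4,276])
```

```text
0.04 [303. 229.] [265. 221.]
0.05 [303. 236.] [263. 228.]
0.06 [303. 243.] [261. 235.]
0.07 [303. 252.] [258. 243.]
0.08 [303. 262.] [256. 252.]
0.09 [303. 273.] [252. 263.]
0.1 [304. 286.] [249. 275.]
col260 [ 43  42  40  40 180 180 179 182 177 179 177 180 177 178 178 178 176 178
 211 235  55  52  54  58]
col300 [133 140 143 132 178 176 179 177 179 180 177 180 180 177 179 177 179 181
 213 122  58  56  55  56]
bot/top of grip col276: [116 118 116  38  51  48  45  45  48  46  46  39  45  48  48  46  45  51
  44  46  44  47  46  41  95]
```

In the image the fingertips sit about 33 mm above the reported TCP plane, so the pads are closing above the grip. That also explains the empty shut. I'll open and go about 33 mm lower, which still clears the bench.

Request:
move_arm(moves=[[[0, 0, 0, 0, 60], [0, 0, 0, 0, 60], [0, 0, -0.01, 0, 60], [0, 0, -0.02, 0, 60], [0, 0, -0.02, 0, 60]]])

```text
clock: 17.2
eef_pos: [0.5283, -0.216, 0.0274]
tool_rot: [0.995, 0.094, -0.005, -0.029]
ft_force: [-0.4, 0.4, 0.6]
grip_width: 0.0512
grasp_force: 0.0
```

Request:
move_arm(moves=[[[0, 0, -0.006, 0, 60], [0, 0, -0.013, 0, 60], [0, 0, -0.013, 0, 40], [0, 0, -0.013, 0, 20], [0, 0, -0.013, 0, 20]]])

```text
clock: 17.82
eef_pos: [0.5288, -0.2127, 0.0159]
tool_rot: [0.995, 0.095, -0.004, -0.031]
ft_force: [-0.8, 9.5, 1.7]
grip_width: 0.0185
grasp_force: 57.2
```

Request:
move_arm(moves=[[[0, 0, 0, 0, 10], [0, 0, 0, 0, 0], [0, 0, 0, 0, 0], [0, 0, 0, 0, 0]]])

```text
clock: 18.32
eef_pos: [0.5288, -0.2128, 0.0159]
tool_rot: [0.995, 0.095, -0.004, -0.031]
ft_force: [-0.7, 8.1, 2.0]
grip_width: 0.018
grasp_force: 58.4
```

The grip is held, at 58 N. I'll swing the lever up along the arc.

Request:
move_arm(moves=[[[0, 0.002, 0.008, 0, 0], [0, 0.002, 0.0165, 0, 0], [0, 0.003, 0.033, 0, 0], [-0.001, 0.007, 0.049, 0, 0], [-0.002, 0.014, 0.064, 0, 0]]])

```text
clock: 18.95
eef_pos: [0.5266, -0.2017, 0.0807]
tool_rot: [0.995, 0.094, -0.005, -0.029]
ft_force: [-1.4, 4.4, -8.2]
grip_width: 0.0183
grasp_force: 58.7
```

Request:
move_arm(moves=[[[-0.002, 0.009, 0.0136, 0, 0], [-0.004, 0.021, 0.025, 0, 0], [-0.0064, 0.034, 0.035, 0, 0], [-0.009, 0.049, 0.042, 0, 0], [-0.009, 0.049, 0.042, 0, 0]]])

```text
clock: 19.58
eef_pos: [0.5174, -0.1526, 0.1223]
tool_rot: [0.995, 0.095, -0.005, -0.028]
ft_force: [-6.2, -1.3, -8.9]
grip_width: 0.0184
grasp_force: 59.4
```

Request:
move_arm(moves=[[[-0.003, 0.008, 0.003, 0, 0], [-0.005, 0.016, 0.0043, 0, 0], [-0.007, 0.024, 0.0055, 0, 0], [-0.008, 0.032, 0.0057, 0, 0], [-0.008, 0.032, 0.0057, 0, 0]]])

```text
clock: 20.2
eef_pos: [0.5111, -0.1211, 0.1279]
tool_rot: [0.995, 0.094, -0.003, -0.028]
ft_force: [2.4, -2.6, -15.0]
grip_width: 0.0183
grasp_force: 59.2
```

Run:
```python
from h import *
o=monitor.get_obs(); print(o["eef_pos"].round(4),o["ft_force"].round(1),o["grasp_force"],o["tool_rot"].round(4),o["joint_vel"].round(3))
r=R.from_quat(o["tool_rot"]).as_matrix()
f=np.array([np.cos(np.radians(10.6+90)),np.sin(np.radians(10.6+90))])
# displacement of the hand from the grasp at rest, along feeder y and up
d=o["eef_pos"]-[.5288,-.2128,.0159]; a,b=-93.56+1e3*d[:2]@f,-16.5+1e3*d[2]
print("dy,dz",a,b,"radius",np.hypot(a,b),"theta deg",np.degrees(np.arctan2(b,-a)))
```

```text
[ 0.5111 -0.1211  0.1279] [  2.4  -2.6 -15. ] 59.20450508594513 [ 0.9951  0.0944 -0.0033 -0.0277] [-0.008  0.003  0.003  0.006  0.006 -0.006]
dy,dz -0.20371807805219078 95.4591068535877 radius 95.45932422943292 theta deg 89.8777259839525
```

Request:
move_arm(moves=[[[0, 0, -0.001, 0, 0], [0, 0, -0.001, 0, 0], [0, 0, -0.001, 0, 0], [0, 0, -0.001, 0, 0], [0, 0, -0.001, 0, 0]]])

```text
clock: 20.82
eef_pos: [0.5111, -0.1219, 0.1276]
tool_rot: [0.995, 0.094, -0.003, -0.028]
ft_force: [0.9, -3.1, -2.7]
grip_width: 0.0181
grasp_force: 60.3
```

```bash
python3 -c "
from h import *
o=monitor.get_obs(); print(o['eef_pos'].round(4),o['ft_force'].round(1),o['grasp_force'],o['grip_width'])
print(job.job_done())"
```

```text
[ 0.5111 -0.1219  0.1276] [ 0.9 -3.1 -2.7] 60.28215408325195 0.018078325536244992
the job is handed in; nothing more can be done
None
```

The job is handed in with no verdict returned: the spent reel was seen standing flat on the bare bench, and the gripper is holding the cam lever at about 90° (worked out from the hand's travel, not seen in a picture).

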